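# Tare the lab balance with its draft shield shut

## Task

An empty beaker stands ready on the pan of the lab balance, but the glass roof of the draft shield has been left open. With your fingertips, gently slide the roof (it carries an upright bar) fully shut towards the display, then lightly press the tare key (the long bar key at the right-hand end of the key row, seen by someone facing the display) down and let it come up again. Leave the balance's other keys, the beaker and everything else on the bench undisturbed.

Things in the scene. Friction and masses are not known exactly. Their poses are not given: they have to be found in the camera images.
- balance: White lab balance, 310 mm deep (its x), 210 mm wide (y), 196 mm tall, fixed. Origin: centre of its underside, on the bench. Its -x is the operator's side, roughly towards the robot; +y the operator's left. Grey front panel: slopes from x = -155 mm (38 mm high) up to x = -55 (60 mm high). Glass draft shield behind: x -55 to 95, 170 mm wide, 175 mm high; then a tower of that height to x = 155
- tare (a joint): Travel of the tare key in m: 0 up, 0.004 fully down, straight into the panel (12.4 degrees off vertical). A spring needs about 1.5 N to start it, 4 N at half travel and 6.5 N fully down, and brings it up again; over 2 mm counts as pressed
- tare_top (a point): Centre of the top face of the tare key, at x = -131, y = -62, z = 49 mm of the balance when up. The key is a dark bar 50 mm long (along the balance's y), 16 mm deep, standing 6 mm proud of the panel, at the operator's right-hand end of the key row
- roof (a joint): How far the glass roof is open in m: 0 is fully shut against a hard stop, 0.100 fully open. It slides level along the balance's x (opens to +x, towards the tower; shuts to -x), stays where it is left, and takes about 1.5 N to move
- roof_bar (a point): Middle of the top rear (+x) edge of the upright dark bar on the glass roof; moves with it. The bar is 70 mm wide along the balance's y, 8 mm thick, and its rear face lies at this point; the pane's top is 16 mm below this point and runs clear for 136 mm behind the bar. Shut, this point is at x = -39, y = 0, z = 196.5 mm of the balance
- print_key (a joint): Travel of the print key in m (0 up, 0.004 down), a 14 mm square dark key in the same row as the tare key, at x = -131, y = +8 mm of the balance, 6 mm proud of the panel; not to be pressed
- menu_key (a joint): Travel of the menu key in m (0 up, 0.004 down), a 14 mm square dark key in the same row as the tare key, at x = -131, y = +38 mm of the balance, 6 mm proud of the panel; not to be pressed
- power_key (a joint): Travel of the power key in m (0 up, 0.004 down), a 16 mm round dark key in the same row as the tare key, at x = -131, y = +74 mm of the balance, 6 mm proud of the panel; not to be pressed
- beaker: Glass beaker, 50 mm in diameter, 70 mm tall, 50 g, standing loose on the 90 mm round pan inside the shield; its top is 140 mm above the bench. Origin: centre of its underside
- reagent_jar: Brown glass jar with white cap, 48 mm in diameter, 85 mm tall, loose beside the balance. Origin: centre of its underside
- spirit_lamp: Round glass spirit lamp with a white collar and clear cap, 74 mm in diameter, 88 mm tall, loose beside the balance. Origin: centre of its underside
- spatula: Steel lab spatula with a flat blade and a shallow scoop, 174 mm long, 6 mm thick, lying loose in front of the balance. Origin: middle of its length, underside; it lies along its own x
- flask: Conical glass flask, 78 mm in diameter, 110 mm tall, loose at the right. Origin: centre of its underside
- petri_dish: Pale clear closed dish, 90 mm in diameter, 16 mm high, loose at the right. Origin: centre of its underside
- pen: Black pen, 125 mm long, 10 mm thick, lying loose on the papers at the left. Origin: centre of its underside
- wash_bottle: White wash bottle with red cap and spout, 62 mm in diameter, 168 mm tall, loose at the left. Origin: centre of its underside
Mind the look-alikes: they are no part of the job. What is shaped like the beaker but green or red is not meant.

How it is judged:
By the outcome, as a careful person would: the job done as asked, in the order asked, and still so for the second after the job is handed in, with the robot touching nothing.
It also fails if it takes over 48 s, if anything falls off the work surface, if the arm or the gripper's body presses on something with over 40 N, if the wrist force passes 120 N, or if a joint passes its speed limit or range.

## Robot

A 7-joint arm with a two-finger parallel gripper is mounted at the origin on the work surface. World frame = base frame: x ahead of the robot, y to its left, z up, the work surface at z = 0. Lengths are in mm, angles in degrees, forces in N, time in s.
With the tool pointing down it reaches from about 400 to 875 mm from the base axis. Payload 6.5 kg.
Tool frame: the origin (TCP) lies on the centre line of the jaws, within the pads' length; the fingertips stand ctrl.finger_overhang ahead of it and the grasp point (between the pads) lies 2 mm behind it (ctrl.finger_overhang is the distance from the TCP to the fingertips, in mm); z points along the fingers, y is the line along which they close (so a half turn about z gives the same grasp; the last joint's range is limited). The gripper opens to 85 mm and grips with 20 to 120 N. Pads are 22 mm wide; open, the fingers measure 114 mm over their backs; the gripper's body (76 mm by 85 mm) begins 54 mm behind the grasp point. The pads swing forward as they close: fully open they stand 13 mm farther back than shut.
Start: joints at [-77.475, 30.733, -0.252, 88.115, 0.149, 61.152, -4.079], TCP at [182.622, 623.81, 248.29] pointing down, gripper open.
Joint ranges: [-154.64, 154.64], [-21.42, 123.67], [-72.66, 72.17], [13.99, 137.28], [-74.86, 254.86], [10.95, 109.41], [-158.01, 158.01]. Speed limits (degrees/s): [136.94, 136.94, 180, 180, 180, 180, 180].

## Interface

Orientations are given as a 3x3 rotation matrix whose columns are the frame's x, y, z axes.
In Python, from rig import observe, grab_frame, calibration, ticket, ctrl gives the robot as it stands.
- The arm moves only by the tool send_rows, never from a script. Its argument "deltas" is a list of rows, each a list of 7 numbers: the shift along the tool's x, y, z each as a share of 400 mm, from -1 to 1, then the turn, a rotation vector about the tool's x, y, z each as a share of 180 degrees, from -1 to 1, then the closure, from -1 (fully open) to 1 (shut). A call has 1 to 8 rows; each row shifts and turns the commanded pose from where the row before left it, along the tool's axes as they then stand; what a row does not reach is not made up. A row lasts 1/8 s, in which the tool goes at most 62.5 mm and 10.7 degrees, less where a joint would pass 70% of its speed; a pose out of reach is approached as far as the arm can. A call with a number of a shift or a turn outside -1 to 1 is refused whole. A call with a gripper value outside its range is refused whole. The fingers move at their own pace and stop on an object; "newtons" is the grip in N (left out, the last holds). Time passes only in rows, so rows that do not move let the fingers close. It gives the time, the measured TCP pose, the force, the opening and the grip force at its end, in the units of the state.
- observe(): the state, without advancing time (a new reading comes with each control period).
- grab_frame(name): name is "side" or "top"; returns the picture (400x640x3 uint8, blue, green, red); there is no depth.
- calibration(name): a dict with "fx", "fy", "cx", "cy" (pixels), "k1" (the pictures are not rectified: a ray, as slopes to the right and down, at radius r is drawn at 1 + k1 r^2 times it, then the intrinsics apply), "pose" (4x4, takes a point from camera to world coordinates). Camera axes: x right, y down, z forward; pixel columns grow to the right and rows downward; lengths in mm; the calibration is good to about 2 mm. A picture is of the moment at which its call begins. calibration takes no time and is no camera call.
- ticket.finish_job(): hands the job in; it is judged then, once.
The state is a dict: "time_s": time; "q": joint angles; "qd": joint speeds; "effort": joint torques, N m; "ee_pos": TCP position; "ee_rot": TCP orientation; "force": force on the tool from outside, world axes, zero at the start; "wrist_torque": the same for the moment, N m; "width": opening from 0.0 (shut) to 1.0 (fully open); "finger_force": force on a finger pad.
Only numpy, scipy, OpenCV 4.12 (cv2) and the standard library are available. Lean on these libraries where they do the work, as an engineer would, in place of code of your own. Each camera call takes 0.05 s, during which the arm holds its last target. There are 200 camera calls.

## Working session

There is one attempt and no reset: what is moved stays moved. The work goes in short steps, Python scripts to look and compute and a tool call to move; the robot and the scene stay as the last step left them, time stands still between calls to the robot, and variables do not carry over. Pictures are saved under pics/ and viewed, at most 10 in all, crops included, and the job is handed in when it is done.

Besides the shell and the picture viewer there is one more tool, called after "Emit:" in YAML: its name, and indented under it one key for each argument. send_rows: Moves the arm, as the interface text tells. Its arguments: {"type":"object","properties":{"deltas":{"type":"array"},"newtons":{"type":"number"}},"required":["deltas"]}

```bash
mkdir -p pics; ls
python3 - <<'E'
from rig import observe, grab_frame, calibration, ctrl
import cv2
for n in("side","top"):
    cv2.imwrite(f"pics/{n}0.png",grab_frame(n)); print(n,calibration(n))
s=observe();print(s);print(ctrl.finger_overhang)
E
```

```text
pics
side {'fx': 372.25255069972246, 'fy': 372.25255069972246, 'cx': 317.1234104621054, 'cy': 197.16960143997466, 'k1': -0.01778362260242708, 'pose': array([[ 9.85485173e-01, -9.10089858e-02,  1.43305050e-01,
         3.09865752e+02],
       [-1.69012390e-01, -6.05202842e-01,  7.77923089e-01,
        -8.21660662e+02],
       [ 1.59306323e-02, -7.90851999e-01, -6.11800074e-01,
         8.30120864e+02],
       [ 0.00000000e+00,  0.00000000e+00,  0.00000000e+00,
         1.00000000e+00]])}
top {'fx': 375.82609072284345, 'fy': 375.82609072284345, 'cx': 314.78401881589554, 'cy': 203.90280273562806, 'k1': -0.07196572472817964, 'pose': array([[-1.72361081e-02, -9.77226299e-01,  2.11498648e-01,
         2.40123152e+02],
       [-9.99839248e-01,  1.78907949e-02,  1.18212545e-03,
         1.86860340e+01],
       [-4.93908300e-03, -2.11444274e-01, -9.77377575e-01,
         1.21001147e+03],
       [ 0.00000000e+00,  0.00000000e+00,  0.00000000e+00,
         1.00000000e+00]])}
{'time_s': 0.1, 'q': array([-77.47425797,  30.77341638,  -0.25437833,  88.16476208,
         0.14874273,  61.15021798,  -4.07824054]), 'qd': array([ 0.14895054,  0.02450509,  0.10104753, -0.13224764, -0.02853562,
       -0.02452133,  0.00355196]), 'effort': array([ 3.37345278e-03, -5.84568286e+01,  1.05191510e+00, -2.59774053e+01,
        1.25433225e-02,  4.65949473e-03,  2.81762944e-06]), 'ee_pos': array([182.49721296, 623.30148317, 247.49958003]), 'ee_rot': array([[-9.59739397e-01,  2.80891765e-01, -3.25389576e-04],
       [ 2.80891932e-01,  9.59738228e-01, -1.50221254e-03],
       [-1.09670318e-04, -1.53313186e-03, -9.99998819e-01]]), 'force': array([ 0.93080145,  0.24908289, -0.04668546]), 'wrist_torque': array([-0.01643189,  0.03681829, -0.0569063 ]), 'finger_force': 0.0, 'width': 1.000193807771137}
17.0
```

View pics/side0.png

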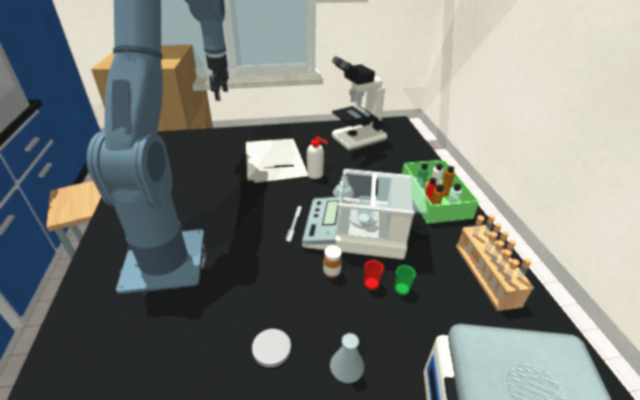

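View pics/top0.png

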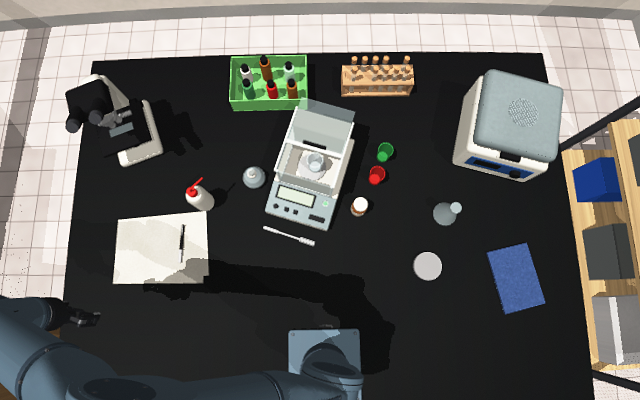

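The side view shows the balance at about (360,215), with the red and green look-alike beakers at (373,272) and (404,280). In the top view the balance is at (310,165), its key row at about (300,215), and the real beaker is inside at (316,160). Next I'll enlarge both.

Run:
```python
import cv2
a=cv2.imread("pics/top0.png")[90:240,250:370];b=cv2.imread("pics/side0.png")[155:270,290:430]
cv2.imwrite("pics/topc.png",cv2.resize(a,None,fx=4,fy=4,interpolation=cv2.INTER_CUBIC))
cv2.imwrite("pics/sidec.png",cv2.resize(b,None,fx=5,fy=5,interpolation=cv2.INTER_CUBIC))
```

```text
(no output)
```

View pics/topc.png

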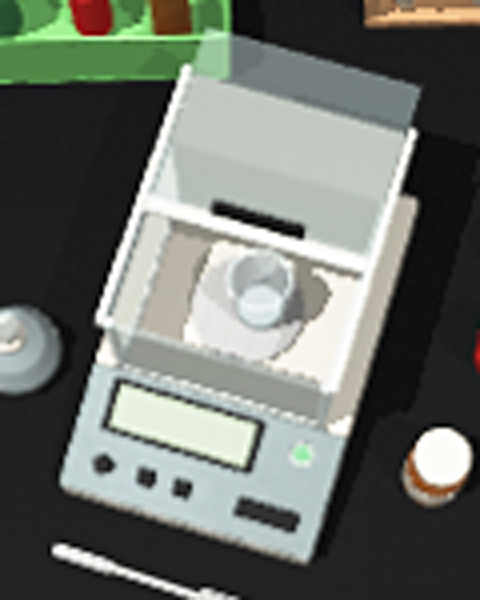

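View pics/sidec.png

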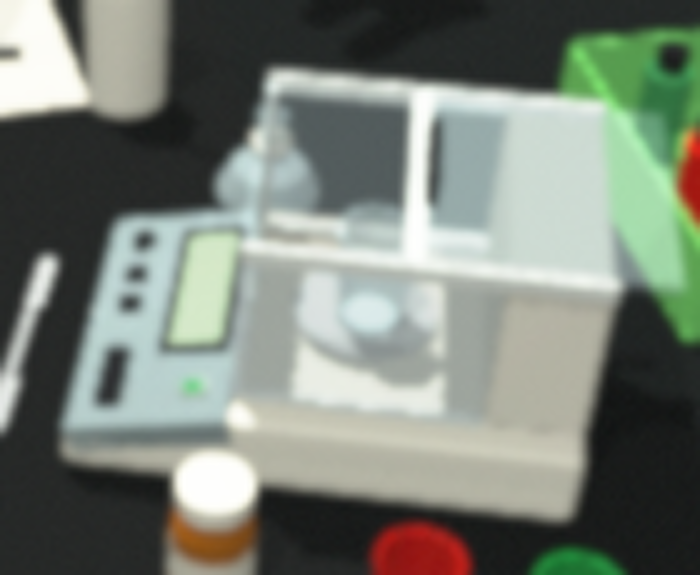

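The enlarged top crop shows the power, menu and print keys at (104,463), (146,477) and (182,488), the tare bar at (267,514) and the dark roof bar at (258,220). In the side crop the keys are at (145,240), (136,273), (130,303) and (112,376), and part of the roof bar shows at (434,160). The tare key is the long bar, which fits the description.

```bash
cat > h.py <<'E'
import numpy as np,cv2
from rig import calibration
def ray(n,p):
    c=calibration(n);u=np.array([(p[0]-c['cx'])/c['fx'],(p[1]-c['cy'])/c['fy']]);v=u.copy()
    for _ in range(20): v=u/(1+c['k1']*(v@v))
    P=c['pose'];d=P[:3,:3]@np.r_[v,1];return P[:3,3],d/np.linalg.norm(d)
def proj(n,X):
    c=calibration(n);P=c['pose'];q=P[:3,:3].T@(np.array(X)-P[:3,3]);s=q[:2]/q[2];s=s*(1+c['k1']*(s@s))
    return np.array([c['cx']+c['fx']*s[0],c['cy']+c['fy']*s[1]])
def plane(n,p,z):
    o,d=ray(n,p);return o+d*(z-o[2])/d[2]
def tri(p1,p2):
    o1,d1=ray('top',p1);o2,d2=ray('side',p2)
    t=np.linalg.lstsq(np.c_[d1,-d2],o2-o1,rcond=None)[0];a=o1+d1*t[0];b=o2+d2*t[1];return (a+b)/2,np.linalg.norm(a-b)
def blob(im,seed,r,thr):
    g=cv2.cvtColor(im,cv2.COLOR_BGR2GRAY).astype(float);x0,y0=int(seed[0]-r[0]),int(seed[1]-r[1])
    w=g[y0:y0+2*r[1]+1,x0:x0+2*r[0]+1];m=np.clip(thr-w,0,None)
    yy,xx=np.mgrid[:w.shape[0],:w.shape[1]];return np.array([x0+(m*xx).sum()/m.sum(),y0+(m*yy).sum()/m.sum()])
E
python3 - <<'E'
from h import *
T=cv2.imread("pics/top0.png");S=cv2.imread("pics/side0.png")
ft=lambda p:(250+p[0]/4-.4,90+p[1]/4-.4); fs=lambda p:(290+p[0]/5-.4,155+p[1]/5-.4)
tp=dict(power=(104,463),menu=(146,477),print=(182,488),tare=(267,514));sp=dict(power=(145,240),menu=(136,273),print=(130,303),tare=(112,376))
B=dict(power=74,menu=38,print=8,tare=-62);W=[]
for k in tp:
    r=(9,6) if k=='tare' else (4,4);rs=(5,7) if k=='tare' else (3,3)
    a=blob(T,ft(tp[k]),r,110);b=blob(S,fs(sp[k]),rs,110);X,e=tri(a,b);W.append(X);print(k,a,b,X.round(1),round(e,1),plane('top',a,47).round(1),plane('side',b,47).round(1))
W=np.array(W)[:,:2];L=np.array([[-131,v] for v in B.values()],float)
lc=L-L.mean(0);wc=W-W.mean(0);yaw=np.arctan2((lc[:,0]*wc[:,1]-lc[:,1]*wc[:,0]).sum(),(lc*wc).sum())
R=np.array([[np.cos(yaw),-np.sin(yaw)],[np.sin(yaw),np.cos(yaw)]]);t=W.mean(0)-R@L.mean(0);print('yaw',np.degrees(yaw),t,(wc-lc@R.T).round(1).tolist())
b=blob(T,ft((258,220)),(13,6),80);X=plane('top',b,190);print('bar',b,X,'local',R.T@(X[:2]-t))
# dark-blob extents of bar
g=cv2.cvtColor(T,cv2.COLOR_BGR2GRAY);print(g[138:153,301:329])
for lx,ly,z in [(-155,105,38),(-155,-105,38),(95,85,175),(95,-85,175),(-55,85,175),(-55,-85,175),(61,35,196.5),(61,-35,196.5),(61,35,180)]:
    p=np.r_[R@[lx,ly]+t,z];a=proj('top',p);c=proj('side',p);print(lx,ly,z,'top crop',((a-[250,90])*4).round(),'side crop',((c-[290,155])*5).round(),p.round())
E
```

```text
power [275.6970684 205.6927253] [318.44660194 202.62135922] [490.6 144.   46.4] 4.3 [488.3 144.   47. ] [492.6 143.8  47. ]
menu [286.46579805 209.03583062] [316.82539683 209.36507937] [479.2 109.9  46.2] 4.3 [476.8 109.8  47. ] [481.2 109.4  47. ]
print [295.24266366 211.81715576] [315.5        215.30434783] [470.   82.3  45. ] 4.4 [467.4  82.1  47. ] [471.9  80.4  47. ]
tare [316.62735621 218.39270179] [312.01895136 229.97662666] [447.8  15.1  45. ] 4.5 [445.1  15.1  47. ] [449.7  13.3  47. ]
yaw -18.346265699914944 [591.68168797  32.82557924] [[-0.1, -0.3], [-0.1, -0.2], [0.2, 0.6], [-0.0, -0.1]]
bar [314.38494394 144.74079018] [635.1785562   18.06402373 190.        ] local [45.93232551 -0.32021868]
[[188 188 188 190 189 188 187 187 187 187 187 186 187 186 187 187 187 188
  187 187 187 187 187 187 188 186 187 186]
 [187 191 168 169 171 186 191 190 189 188 188 187 188 187 187 187 187 187
  186 187 187 187 188 186 188 187 186 187]
 [190 179 109  93 100 137 157 167 189 192 190 189 187 188 188 186 186 186
  186 186 187 188 187 187 188 188 187 188]
 [196 153  65  22  24  37  61  93 139
[... 1311 characters left out ...]
 204 206 178
  159 184 211 233 242 252 255 255 254 254]]
-155 105 38 top crop [ 57. 479.] side crop [111. 217.] [478. 181.  38.]
-155 -105 38 top crop [309. 557.] side crop [ 56. 427.] [412. -18.  38.]
95 85 175 top crop [168. 135.] side crop [503. 105.] [709.  84. 175.]
95 -85 175 top crop [388. 199.] side crop [504. 277.] [655. -78. 175.]
-55 85 175 top crop [103. 320.] side crop [264.  82.] [566. 131. 175.]
-55 -85 175 top crop [329. 388.] side crop [235. 248.] [513. -31. 175.]
61 35 196.5 top crop [217. 183.] side crop [451. 117.] [661.  47. 196.]
61 -35 196.5 top crop [310. 210.] side crop [449. 186.] [639. -20. 196.]
61 35 180 top crop [218. 192.] side crop [448. 139.] [661.  47. 180.]
```

The four keys fit the model to within 0.6 mm, with yaw -18.3°. Heights are about 46 mm, as expected, and the cameras disagree by about 4 mm. The roof is open about 90 mm. I'll shut the gripper and travel high to a point behind the bar.

Emit:
send_rows:
  deltas:
    - [0, 0, 0, 0, 0, 0.0113, 1]
    - [-0.1, -0.066, 0, 0, 0, 0, 1]
    - [-0.1, -0.066, 0, 0, 0, 0, 1]
    - [-0.1, -0.066, 0, 0, 0, 0, 1]
    - [-0.1, -0.066, 0, 0, 0, 0, 1]
    - [-0.1, -0.066, 0, 0, 0, 0, 1]
    - [-0.1, -0.066, 0, 0, 0, 0, 1]
    - [-0.1, -0.066, 0, 0, 0, 0, 1]
  newtons: 20

```text
time_s: 1.1
ee_pos: [391.0, 358.9, 248.4]
ee_rot: [[-0.949, 0.316, 0.0], [0.316, 0.949, 0.0], [-0.0, 0.0, -1.0]]
force: [0.1, 0.2, -0.2]
width: -0.003
finger_force: 0.0
```

Emit:
send_rows:
  deltas:
    - [-0.1, -0.066, 0, 0, 0, 0, 1]
    - [-0.1, -0.066, 0, 0, 0, 0, 1]
    - [-0.1, -0.066, 0, 0, 0, 0, 1]
    - [-0.1, -0.066, 0, 0, 0, 0, 1]
    - [-0.1, -0.066, 0, 0, 0, 0, 1]
    - [-0.1, -0.066, 0, 0, 0, 0, 1]
    - [-0.1, -0.066, 0, 0, 0, 0, 1]
    - [0, 0, 0, 0, 0, 0, 1]

```text
time_s: 2.1
ee_pos: [599.6, 91.8, 248.2]
ee_rot: [[-0.947, 0.323, 0.001], [0.323, 0.947, -0.003], [-0.002, -0.002, -1.0]]
force: [-0.7, -0.3, -0.7]
width: 0.001
finger_force: 0.0
```

Emit:
send_rows:
  deltas:
    - [-0.076, -0.049, 0, 0, 0, 0, 1]
    - [-0.076, -0.049, 0, 0, 0, 0, 1]
    - [-0.076, -0.049, 0, 0, 0, 0, 1]
    - [0, 0, 0, 0, 0, 0, 1]
    - [0, 0, 0, 0, 0, 0, 1]

```text
time_s: 2.72
ee_pos: [665.1, 14.0, 248.0]
ee_rot: [[-0.949, 0.314, -0.001], [0.314, 0.949, 0.001], [0.001, 0.001, -1.0]]
force: [-0.4, 0.3, -0.2]
width: -0.002
finger_force: 0.0
```

Run:
```python
from h import *
from rig import grab_frame,observe
a=grab_frame("side");b=grab_frame("top");s=observe();p=s['ee_pos'];print(p,s['force'])
for z in(0,17):
  q=p+s['ee_rot'][:,2]*z;print(proj('side',q),proj('top',q))
A=cv2.resize(a[120:240,320:440],None,fx=4,fy=4,interpolation=cv2.INTER_CUBIC);B=cv2.resize(b[90:210,250:330],None,fx=4,fy=4,interpolation=cv2.INTER_CUBIC)
cv2.imwrite("pics/c1.png",np.hstack([A,B]))
```

```text
[665.14270673  14.36640042 248.2027661 ] [-0.62982921 -0.32303831 -0.17470988]
[387.32998049 169.69636891] [315.41836117 126.761829  ]
[386.54866936 174.64332864] [315.43124858 129.26295152]
```

View pics/c1.png

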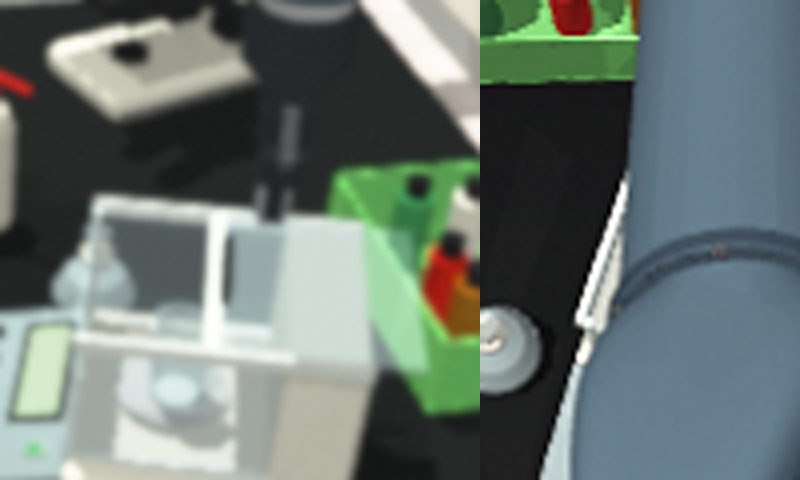

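The side view shows the shut fingertips at crop (272,220), which is pixel (388,175). The projection predicts (386.5,174.6), so they agree within 1.5 px. The tip is about 14 mm behind the bar and above the pane. I'll descend to 6 mm above the pane.

Emit:
send_rows:
  deltas:
    - [0, -0.012, 0.05, 0, 0, 0, 1]
    - [0, 0, 0.04, 0, 0, 0, 1]
    - [0, 0, 0.02, 0, 0, 0, 1]
    - [0, 0, 0, 0, 0, 0, 1]
    - [0, 0, 0, 0, 0, 0, 1]

```text
time_s: 3.45
ee_pos: [664.8, 7.8, 204.9]
ee_rot: [[-0.949, 0.315, 0.001], [0.315, 0.949, 0.0], [-0.001, 0.0, -1.0]]
force: [0.0, 0.6, -0.0]
width: 0.001
finger_force: 0.0
```

Emit:
send_rows:
  deltas:
    - [0.01, 0, 0, 0, 0, 0, 1]
    - [0.01, 0, 0, 0, 0, 0, 1]
    - [0.01, 0, 0, 0, 0, 0, 1]
    - [0.01, 0, 0, 0, 0, 0, 1]
    - [0.01, 0, 0, 0, 0, 0, 1]
    - [0.01, 0, 0, 0, 0, 0, 1]
    - [0.01, 0, 0, 0, 0, 0, 1]
    - [0.01, 0, 0, 0, 0, 0, 1]

```text
time_s: 4.45
ee_pos: [633.8, 17.8, 204.5]
ee_rot: [[-0.949, 0.315, 0.0], [0.315, 0.949, 0.0], [-0.0, 0.0, -1.0]]
force: [2.9, -1.2, 1.1]
width: 0.001
finger_force: 0.7
```

Emit:
send_rows:
  deltas:
    - [0.012, 0, 0, 0, 0, 0, 1]
    - [0.012, 0, 0, 0, 0, 0, 1]
    - [0.012, 0, 0, 0, 0, 0, 1]
    - [0.012, 0, 0, 0, 0, 0, 1]
    - [0.012, 0, 0, 0, 0, 0, 1]
    - [0.012, 0, 0, 0, 0, 0, 1]
    - [0.012, 0, 0, 0, 0, 0, 1]
    - [0.012, 0, 0, 0, 0, 0, 1]

```text
time_s: 5.45
ee_pos: [597.2, 29.8, 204.3]
ee_rot: [[-0.949, 0.315, 0.0], [0.315, 0.949, -0.0], [-0.0, -0.0, -1.0]]
force: [0.8, 0.3, 0.6]
width: 0.002
finger_force: 0.7
```

Emit:
send_rows:
  deltas:
    - [0.008, 0, 0, 0, 0, 0, 1]
    - [0.008, 0, 0, 0, 0, 0, 1]
    - [0.008, 0, 0, 0, 0, 0, 1]
    - [0.008, 0, 0, 0, 0, 0, 1]
    - [0.007, 0, 0, 0, 0, 0, 1]
    - [0.006, 0, 0, 0, 0, 0, 1]
    - [0.006, 0, 0, 0, 0, 0, 1]
    - [0.005, 0, 0, 0, 0, 0, 1]

```text
time_s: 6.45
ee_pos: [576.1, 36.9, 204.3]
ee_rot: [[-0.949, 0.315, -0.0], [0.315, 0.949, -0.0], [0.0, -0.0, -1.0]]
force: [1.6, -1.5, 0.4]
width: 0.004
finger_force: 0.6
```

Emit:
send_rows:
  deltas:
    - [0.004, 0, 0, 0, 0, 0, 1]
    - [0.004, 0, 0, 0, 0, 0, 1]
    - [0.004, 0, 0, 0, 0, 0, 1]

```text
time_s: 6.82
ee_pos: [571.6, 38.3, 204.3]
ee_rot: [[-0.949, 0.315, 0.0], [0.315, 0.949, -0.0], [-0.0, -0.0, -1.0]]
force: [0.7, -1.4, 0.8]
width: 0.002
finger_force: 0.6
```

Emit:
send_rows:
  deltas:
    - [0.003, 0, 0, 0, 0, 0, 1]
    - [0.003, 0, 0, 0, 0, 0, 1]
    - [0.003, 0, 0, 0, 0, 0, 1]
    - [0.003, 0, 0, 0, 0, 0, 1]

```text
time_s: 7.32
ee_pos: [567.0, 39.9, 204.3]
ee_rot: [[-0.949, 0.315, -0.0], [0.315, 0.949, -0.0], [0.0, -0.0, -1.0]]
force: [1.6, -1.1, -0.1]
width: 0.001
finger_force: 0.6
```

Emit:
send_rows:
  deltas:
    - [0.003, 0, 0, 0, 0, 0, 1]
    - [0.003, 0, 0, 0, 0, 0, 1]

```text
time_s: 7.58
ee_pos: [565.0, 40.5, 204.3]
ee_rot: [[-0.949, 0.315, 0.001], [0.315, 0.949, -0.0], [-0.001, -0.0, -1.0]]
force: [2.8, -1.7, -2.7]
width: 0.004
finger_force: 2.0
```

Emit:
send_rows:
  deltas:
    - [0.003, 0, 0, 0, 0, 0, 1]
    - [0.003, 0, 0, 0, 0, 0, 1]

```text
time_s: 7.82
ee_pos: [564.9, 40.5, 204.5]
ee_rot: [[-0.949, 0.315, 0.005], [0.315, 0.949, -0.001], [-0.006, 0.001, -1.0]]
force: [10.2, -2.8, -9.2]
width: -0.003
finger_force: 5.6
```

The TCP stopped at local x = -27.8 (expected -28) with the force rising to 10 N, so the roof is against its stop. I'll back off, lift, and go over the tare key.

Emit:
send_rows:
  deltas:
    - [-0.01, 0, 0, 0, 0, 0, 1]
    - [-0.01, 0, 0, 0, 0, 0, 1]
    - [0, 0, -0.05, 0, 0, 0, 1]
    - [0, 0, -0.06, 0, 0, 0, 1]
    - [0.074, -0.038, 0, 0, 0, 0, 1]
    - [0.074, -0.038, 0, 0, 0, 0, 1]
    - [0.074, -0.038, 0, 0, 0, 0, 1]
    - [0.074, -0.038, 0, 0, 0, 0, 1]

```text
time_s: 8.82
ee_pos: [437.3, 18.5, 248.3]
ee_rot: [[-0.949, 0.315, -0.001], [0.315, 0.949, 0.0], [0.001, 0.0, -1.0]]
force: [0.3, -0.2, 0.9]
width: 0.0
finger_force: 0.0
```

Emit:
send_rows:
  deltas:
    - [0, 0, 0.06, 0, 0, 0, 1]
    - [0, 0, 0.08, 0, 0, 0, 1]
    - [0, 0, 0.08, 0, 0, 0, 1]
    - [0, 0, 0.04, 0, 0, 0, 1]
    - [0, 0, 0, 0, -0.034, 0, 1]
    - [0, 0, 0, 0, -0.035, 0, 1]
    - [0, 0, 0, 0, 0, 0, 1]
    - [0, 0, 0, 0, 0, 0, 1]

```text
time_s: 9.82
ee_pos: [439.4, 18.7, 144.7]
ee_rot: [[-0.927, 0.315, 0.203], [0.307, 0.949, -0.067], [-0.214, 0.0, -0.977]]
force: [0.4, -0.5, 0.7]
width: 0.001
finger_force: 0.0
```

```bash
cat >> h.py <<'E'
def loc():
    from rig import observe
    s=observe();yaw=np.radians(-18.346);R=np.array([[np.cos(yaw),-np.sin(yaw),0],[np.sin(yaw),np.cos(yaw),0],[0,0,1]])
    p=s['ee_pos']-[591.68,32.83,0];tip=p+s['ee_rot'][:,2]*17
    print('tip local',(R.T@tip).round(1),'toolx,z local',(R.T@s['ee_rot'][:,[0,2]]).T.round(3).tolist(),'F',s['force'].round(1))
    d=s['ee_rot'].T@(R@np.array([-131,-62,49])+[591.68,32.83,0]-(s['ee_pos']+s['ee_rot'][:,2]*17));print('to key, tool axes mm',d.round(1),'shares',(d/400).round(4))
E
python3 - <<'E'
from h import *
from rig import grab_frame
loc();a=grab_frame("side")
cv2.imwrite("pics/c2.png",cv2.resize(a[150:270,280:420],None,fx=5,fy=5,interpolation=cv2.INTER_CUBIC))
E
```

```text
tip local [-136.4  -61.4  128.1] toolx,z local [[-0.977, -0.0, -0.214], [0.214, 0.0, -0.977]] F [ 0.4 -0.5  0.7]
to key, tool axes mm [11.7 -0.7 78.4] shares [ 0.0291 -0.0016  0.196 ]
```

View pics/c2.png

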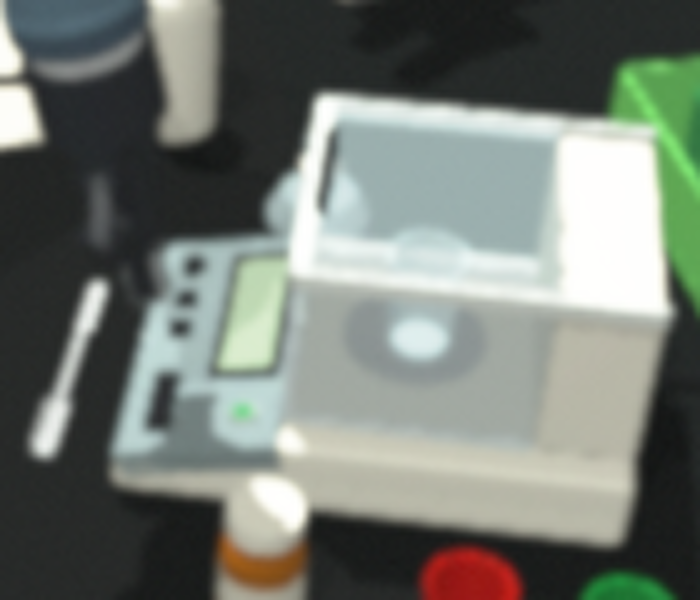

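The roof is fully shut, with its bar at the front frame, crop (325,175). The beaker still stands at (415,340), and the fingertips hang above the tare key. Tilt and reach are fine, so I'll approach along the key's normal.

Emit:
send_rows:
  deltas:
    - [0.015, -0.001, 0.05, 0, 0, 0, 1]
    - [0.014, 0, 0.05, 0, 0, 0, 1]
    - [0, 0, 0.04, 0, 0, 0, 1]
    - [0, 0, 0.03, 0, 0, 0, 1]
    - [0, 0, 0, 0, 0, 0, 1]
    - [0, 0, 0, 0, 0, 0, 1]

```text
time_s: 10.62
ee_pos: [439.9, 15.8, 79.3]
ee_rot: [[-0.927, 0.317, 0.199], [0.309, 0.949, -0.071], [-0.211, -0.004, -0.977]]
force: [0.8, 0.1, 0.7]
width: 0.005
finger_force: 0.0
```

Run:
```python
from h import *
from rig import grab_frame
loc();a=grab_frame("side")
cv2.imwrite("pics/c3.png",cv2.resize(a[180:260,290:370],None,fx=7,fy=7,interpolation=cv2.INTER_CUBIC))
```

```text
tip local [-135.2  -64.    62.7] toolx,z local [[-0.977, 0.001, -0.211], [0.211, -0.005, -0.977]] F [0.8 0.1 0.7]
to key, tool axes mm [-1.2  2.1 14.2] shares [-0.0029  0.0052  0.0356]
```

View pics/c3.png

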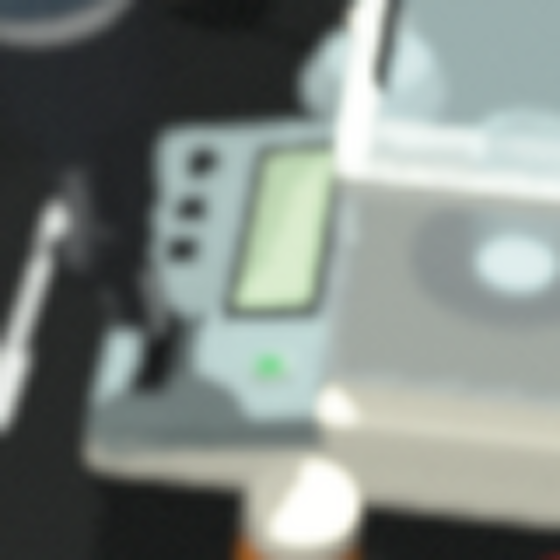

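The tip hangs at crop (150,320), over the upper part of the tare bar at (165,360) and clear of the print key at (182,248). Contact should come about 14 mm further on, so I'll go slowly.

Emit:
send_rows:
  deltas:
    - [-0.003, 0.005, 0.01, 0, 0, 0, 1]
    - [0, 0, 0.01, 0, 0, 0, 1]
    - [0, 0, 0.008, 0, 0, 0, 1]
    - [0, 0, 0.002, 0, 0, 0, 1]
    - [0, 0, 0.002, 0, 0, 0, 1]
    - [0, 0, 0, 0, 0, 0, 1]

```text
time_s: 11.42
ee_pos: [443.7, 16.8, 66.9]
ee_rot: [[-0.928, 0.315, 0.199], [0.307, 0.949, -0.071], [-0.212, -0.005, -0.977]]
force: [0.8, -0.0, 0.3]
width: -0.001
finger_force: 0.0
```

```bash
python3 -c "
from h import *
loc()"
```

```text
tip local [-131.9  -61.8   50.3] toolx,z local [[-0.977, -0.001, -0.212], [0.212, -0.005, -0.977]] F [ 0.8 -0.   0.3]
to key, tool axes mm [-0.6 -0.1  1.4] shares [-0.0015 -0.0004  0.0036]
```

Emit:
send_rows:
  deltas:
    - [0, 0, 0.002, 0, 0, 0, 1]
    - [0, 0, 0.002, 0, 0, 0, 1]
    - [0, 0, 0.002, 0, 0, 0, 1]
    - [0, 0, 0.002, 0, 0, 0, 1]
    - [0, 0, 0, 0, 0, 0, 1]

```text
time_s: 12.05
ee_pos: [444.3, 16.6, 63.7]
ee_rot: [[-0.928, 0.315, 0.199], [0.307, 0.949, -0.071], [-0.211, -0.005, -0.977]]
force: [-0.1, 0.0, 4.1]
width: -0.002
finger_force: 2.1
```

Emit:
send_rows:
  deltas:
    - [0, 0, 0.002, 0, 0, 0, 1]
    - [0, 0, 0.0015, 0, 0, 0, 1]
    - [0, 0, 0, 0, 0, 0, 1]

```text
time_s: 12.42
ee_pos: [444.6, 16.6, 62.3]
ee_rot: [[-0.928, 0.315, 0.199], [0.307, 0.949, -0.071], [-0.212, -0.005, -0.977]]
force: [-0.3, 0.6, 5.1]
width: -0.002
finger_force: 3.0
```

At 5.2 N the key is about 3 mm down, so it counts as pressed. Now I'll release and retreat along the normal.

Emit:
send_rows:
  deltas:
    - [0, 0, -0.005, 0, 0, 0, 1]
    - [0, 0, -0.01, 0, 0, 0, 1]
    - [0, 0, -0.03, 0, 0, 0, 1]
    - [0, 0, -0.06, 0, 0, 0, 1]
    - [0, 0, -0.08, 0, 0, 0, 1]
    - [0, 0, -0.08, 0, 0, 0, 1]
    - [0, 0, 0, 0, 0, 0, 1]
    - [0, 0, 0, 0, 0, 0, 1]

```text
time_s: 13.42
ee_pos: [423.0, 23.6, 165.5]
ee_rot: [[-0.928, 0.316, 0.199], [0.307, 0.949, -0.072], [-0.211, -0.005, -0.977]]
force: [-0.6, -1.0, -0.3]
width: 0.001
finger_force: 0.0
```

Run:
```python
from h import *
from rig import grab_frame
loc();a=grab_frame("side")
cv2.imwrite("pics/c4.png",cv2.resize(a[120:300,270:430],None,fx=3.3,fy=3.3,interpolation=cv2.INTER_CUBIC))
```

```text
tip local [-153.6  -61.9  148.8] toolx,z local [[-0.977, -0.0, -0.211], [0.211, -0.005, -0.977]] F [-0.6 -1.  -0.3]
to key, tool axes mm [ -1.    0.4 102.4] shares [-0.0026  0.0011  0.2559]
```

View pics/c4.png

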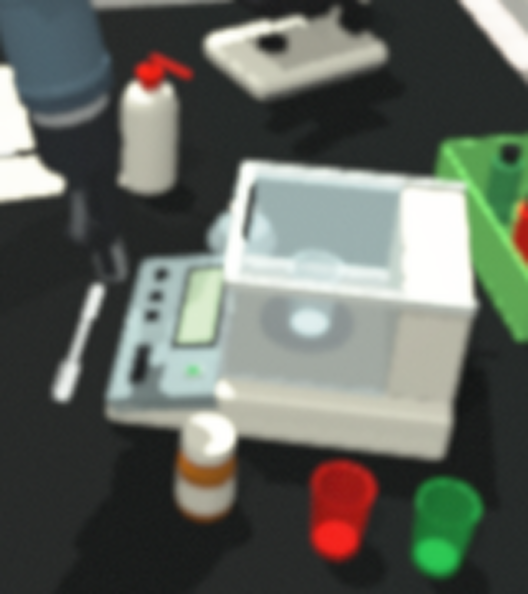

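The roof is shut, with its bar at crop (250,205). The tare key at (140,365) is free, the beaker is upright at (310,322), the jar and spatula have not moved, and the arm is clear.

```bash
python3 -c "
from rig import ticket
print(ticket.finish_job())"
```

```text
the job is handed in; nothing more can be done
None
```

The glass roof is shut against its stop, the tare key was pressed about 3 mm at roughly 5 N and then released, and the job is handed in; the last picture shows the beaker upright and the things nearby unmoved.

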